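# Advance an indexing dial with its sprung lever and load the empty nest

## Robot

A 6-joint arm with a two-finger parallel gripper is mounted at the origin on a cart in front of the work surface, level with it; the furniture and walls round the work are solid. World frame = base frame: x ahead of the robot, y to its left, z up, the work surface at z = 0. Lengths are in m, angles in rad, forces in N, time in s.
With the tool pointing down it reaches from about 0.35 to 1 m from the base axis. Payload 7.1 kg.
Tool frame: the origin (TCP) lies between the finger pads; the fingertips stand 22 mm ahead of it and the grasp point (between the pads) lies 3 mm ahead of it; z points along the fingers, y is the line along which they close (so a half turn about z gives the same grasp; the last joint's range is limited). The gripper opens to 85 mm and grips with 20 to 120 N. Pads are 22 mm wide; open, the fingers measure 114 mm over their backs; the gripper's body (76 mm by 85 mm) begins 54 mm behind the grasp point. The pads swing forward as they close: fully open they stand 13 mm farther back than shut.
Start: joints at [-0.019, 0.423, 1.63, -0, 1.089, -0.019], TCP at [0.625, 0, 0.253] pointing down, gripper open.
Joint ranges: [-3, 3], [-0.9, 2.11], [0.09, 2.58], [-1.31, 4.45], [0.11, 2.69], [-2.54, 2.54]. Speed limits (rad/s): [2.39, 2.39, 3.01, 3.14, 3.14, 3.14].

## Interface

Orientations are given as a rotation vector (axis times angle).
In Python, from rig import manip gives the robot as it stands. The module is installed in compiled form; this text tells all that it offers. Calls block until the motion is done:
- manip.move_to(position, orientation): joint-space move of the TCP to a pose.
- manip.servo_line(position, orientation=None, rate=0.15): straight line of the TCP; orientation=None keeps the orientation; rate is the mean speed in m/s.
- manip.set_joints(angles): joint-space move.
- manip.command_gripper(opening, f_grip=None): finger opening in m; f_grip is the grip in N (None keeps the last); returns when the fingers have stopped.
- manip.hold(seconds).
- manip.solve_ik(position, orientation): joint angles nearest the present ones, or None.
- manip.camera(name): name is "scene" or "side" or "wrist"; returns a dict with "image" (400x640x3 uint8, red, green, blue), "fx", "fy", "cx", "cy" (pixels), "cam_to_world" (4x4, takes a point from camera to world coordinates); the wrist camera has in their place "mount" (4x4, takes a point from camera to tool coordinates, whose origin is the TCP and whose axes are the flange's). Camera axes: x right, y down, z forward; pixel columns grow to the right and rows downward; lengths in m; the calibration is good to about 2 mm. A picture is of the moment at which its call begins: read the wrist's pose just before it. There is no depth.
A pose or a line that the arm cannot do raises manip.IKError and nothing moves.
- manip.sign_off(): hands the job in; it is judged then, once.
Readings, each from a call of its own:
- manip.get_time(): time.
- manip.get_joint_positions(): joint angles.
- manip.get_joint_vel(): joint speeds.
- manip.get_tau(): joint torques, N m.
- manip.get_position(): TCP position.
- manip.get_ee_rot(): TCP orientation.
- manip.get_contact_force(): force on the tool from outside, world axes, zero at the start.
- manip.get_torque(): the same for the moment, N m.
- manip.get_width(): finger opening in m.
- manip.get_grip_force(): force on a finger pad.
Only numpy, scipy, OpenCV 4.12 (cv2) and the standard library are available. Lean on these libraries where they do the work, as an engineer would, in place of code of your own. Each camera call takes 0.05 s, during which the arm holds its last target. There are 200 camera calls.

## Task

Bring the one empty nest of the indexing dial round to the loading mark with the advance lever, not by turning the dial by hand: swing the lever right up against its stop, without ramming it, and let it come fully home, as often as it takes. Then lay the loose latch lever lengthwise in that nest (either way round), flat between the two guide rails, and leave the tray of screws where it stands.

Things in the scene. Friction and masses are not known exactly. Their poses are not given: they have to be found in the camera images.
- indexer: Fixture bolted to the worktop: grey 190 mm square base, on it a notched aluminium dial, 238 mm across. Origin: on the dial's vertical axis, at worktop level. Heights above it: dial's top face 48 mm, hub 67, parts on the dial 72, stop post 40, sprung detent arm 60 (at the rim along -y). The loading mark, a steel tongue 46 mm high, stands 135 mm out along -x. A tall upright stands to its right.
- advance_lever (a joint): Lever angle (rad), counter-clockwise from above about the dial's axis. 0 = home (spring-held), pointing 1.658 rad from indexer's +x. Its adjustable screw meets the stop post somewhere between 0.73 and 0.98; the setting varies, feel for it. A full stroke ratchets the dial one nest (0.785) counter-clockwise; going home the dial stays. It takes up to 10 N at the knob.
- lever_knob (a point): Centre of the black upright knob at the lever's end, 170 mm from the dial's axis, 71 mm above the worktop. The knob is round, 30 mm across, 46 mm tall (48 to 94 mm above the worktop), on a 12 mm neck; the lever bar under it has its top at 23 mm.
- empty_nest: The empty one of the dial's eight nests (45 deg apart; seven hold latch levers). Origin: on the dial's top face, where the middle of the part's underside belongs, 66 mm from the axis; y points outward along the nest, z up. Guide rails 7 mm high, 34 mm long (y = -7 to 27 mm), 28 mm apart inside; the hub bounds the inner end at y = -39 mm, the outer end is open.
- load_mark (a point): Fixed point under the loading mark where empty_nest's origin must come: 66 mm from the dial's axis along indexer's -x, at the height of the dial's top face.
- dial (a joint): Dial angle (rad), counter-clockwise positive; 0 = the empty nest at the loading mark. A sprung roller holds it at multiples of 0.785; it starts one to three nests short (near -0.785, -1.571 or -2.356).
- stop_post: Grey upright post on the base, 30 x 12 x 30 mm, against which the lever's stop screw comes to rest. Origin: centre of its underside, 10 mm above the worktop.
- latch: Loose black latch lever of moulded plastic, 68 mm long (its y), 22 mm wide (its x), 18 mm high, with a small pin on top near one end up to 24 mm; about 30 g. Origin: centre of its underside. It lies on the worktop between the robot and the dial.
- screw_tray: Grey open tray of screws, 79 x 103 x 34 mm, on the worktop right of the latch lever; stays where it is. Origin: centre of its underside.

How it is judged:
On the way, in this order (a step that is already met when the one before it is completed fails the run):
1. the advance lever has been swung against its stop (value of joint advance_lever above 0.7 rad and contact force between anything else and stop_post above 1 N), for 0.02 s.
2. the lever is home again and the empty nest stands at the loading mark (value of joint advance_lever below 0.06 rad and horizontal distance between empty_nest and load_mark below 0.005 m), for 0.2 s.
At the end, for the whole second after the job is handed in: The lever is home (under 0.06 rad), the empty nest's middle is within 5 mm of the loading mark, and the latch lever rests in it, upright and flat (within 3 mm in height and 0.1 rad of tilt), its middle within 5 mm across and 10 mm along the nest and its length within 0.2 rad of the nest's (all of step 2 and x of latch in the frame of empty_nest between -0.005 and 0.005 m and y of latch in the frame of empty_nest between -0.01 and 0.01 m and z of latch in the frame of empty_nest between -0.003 and 0.003 m and angle between the y axis of latch and the y axis of empty_nest, either way round below 0.2 rad and angle between latch's own z axis and vertical below 0.1 rad and linear speed of latch below 0.02 m/s); the robot touches nothing.
It fails at once if the lever rams its stop (over 40 N at the stop post) (value of joint advance_lever above 0.5 rad and contact force between anything else and stop_post above 40 N).
It fails at once if the dial is turned by hand while the lever is home (value of joint advance_lever below 0.06 rad and (velocity of joint dial above 0.6 rad/s or velocity of joint dial below -0.6 rad/s)).
It fails at once if the tray of screws is pushed aside (3 cm) (distance of screw_tray from where it was at the start of the episode above 0.03 m).
It also fails if it takes over 72 s, if anything falls off the work surface, if the arm or the gripper's body presses on something with over 40 N, if the wrist force passes 120 N, or if a joint passes its speed limit or range.

## Working session

There is one attempt and no reset: what is moved stays moved. The work goes in short steps, each a Python script; the robot and the scene stay as the last script left them, time stands still between calls to the robot, and variables do not carry over. Pictures are saved under pics/ and viewed, at most 11 in all, crops included, and the job is handed in when it is done.

```bash
mkdir -p pics; python3 - <<'E'
from rig import manip
import cv2,numpy as np,pickle
for n in ("scene","side","wrist"):
    p=manip.get_position();r=manip.get_ee_rot()
    d=manip.camera(n); d['p']=p;d['r']=r
    pickle.dump(d,open(f'{n}0.pkl','wb'))
    cv2.imwrite(f'pics/{n}0.png',d['image'][:,:,::-1])
    print(n,d['fx'],d['cx'],d['cy'],np.round(d.get('cam_to_world',d.get('mount')),3).tolist(),p,r)
E
```

```text
scene 444.955420322742 324.6855532115168 201.06418531089827 [[0.78, -0.486, 0.394, 0.191], [-0.626, -0.589, 0.512, -0.702], [-0.017, -0.646, -0.763, 0.711], [0.0, 0.0, 0.0, 1.0]] [6.24464046e-01 6.73026833e-05 2.52517585e-01] [-2.22059604e+00 -2.22065201e+00  1.69398133e-03]
side 504.97586154290167 322.4150178626517 193.19976359782737 [[-0.332, -0.739, 0.586, -0.033], [-0.943, 0.269, -0.196, -0.08], [-0.013, -0.618, -0.786, 0.8], [0.0, 0.0, 0.0, 1.0]] [6.24507664e-01 3.18330532e-05 2.52567225e-01] [-2.22068892e+00 -2.22072115e+00  1.60892508e-03]
wrist 289.8458711584384 321.3964838529609 199.5012129775221 [[-0.0, -0.95, -0.311, 0.078], [1.0, -0.0, 0.0, 0.0], [-0.0, -0.311, 0.95, -0.122], [0.0, 0.0, 0.0, 1.0]] [6.24531511e-01 1.73012842e-05 2.52615494e-01] [-2.22074756e+00 -2.22069196e+00  1.50981649e-03]
```

View pics/scene0.png

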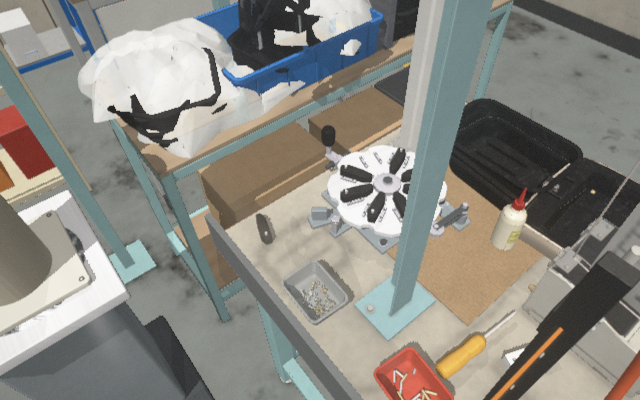

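View pics/side0.png

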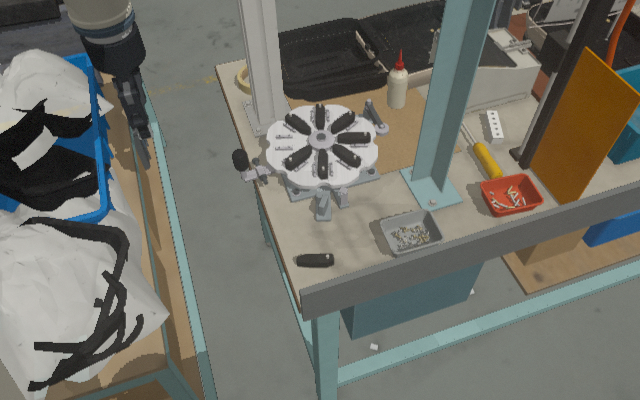

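View pics/wrist0.png

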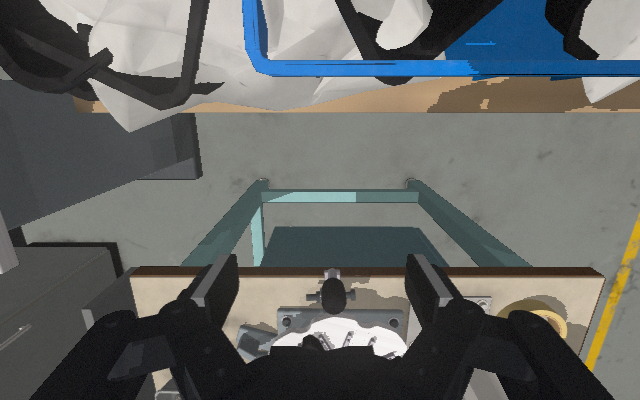

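The scene view shows the dial hub at (388,183), knob (328,133), latch (265,228) and tray (315,292). The side view shows hub (321,140), knob (240,160), latch (316,261) and tray (410,233). I'll triangulate these and enlarge the dial.

```bash
cat > h.py <<'E'
import numpy as np,pickle,cv2
from scipy.spatial.transform import Rotation as R
def load(n): return pickle.load(open(n+'.pkl','rb'))
def pose(d):
    if 'cam_to_world' in d: return np.array(d['cam_to_world'])
    T=np.eye(4);T[:3,:3]=R.from_rotvec(d['r']).as_matrix();T[:3,3]=d['p'];return T@np.array(d['mount'])
def ray(d,uv):
    T=pose(d);v=T[:3,:3]@np.array([(uv[0]-d['cx'])/d['fx'],(uv[1]-d['cy'])/d['fy'],1]);return T[:3,3],v/np.linalg.norm(v)
def onz(d,uv,z):
    o,v=ray(d,uv);return o+v*(z-o[2])/v[2]
def tri(*a):
    A=np.zeros((3,3));b=np.zeros(3)
    rs=[ray(d,u) for d,u in a]
    for o,v in rs:
        P=np.eye(3)-np.outer(v,v);A+=P;b+=P@o
    x=np.linalg.solve(A,b);return x,max(np.linalg.norm((np.eye(3)-np.outer(v,v))@(x-o)) for o,v in rs)
def proj(d,X):
    p=np.linalg.inv(pose(d))@np.append(X,1);return np.array([d['fx']*p[0]/p[2]+d['cx'],d['fy']*p[1]/p[2]+d['cy']])
E
python3 - <<'E'
from h import *
s,t,w=load('scene0'),load('side0'),load('wrist0')
for n,a,b in [('hub',(388,183),(321,140)),('knob',(328,133),(240,160)),('latch',(265,228),(316,261)),('tray',(315,292),(410,233))]:
    x,e=tri((s,a),(t,b));print(n,x.round(4),round(e,4))
print(proj(s,[.625,0,.25]),proj(t,[.625,0,.25]),proj(w,[.625,-.17,.071]))
a=cv2.resize(s['image'][110:250,230:490,::-1],None,fx=3,fy=3,interpolation=cv2.INTER_CUBIC)
b=cv2.resize(t['image'][85:275,220:460,::-1],None,fx=3,fy=3,interpolation=cv2.INTER_CUBIC)
cv2.imwrite('pics/sc.png',a);cv2.imwrite('pics/si.png',b)
E
```

```text
hub [ 0.6531 -0.3085  0.0573] 0.0014
knob [ 0.6377 -0.1377  0.0798] 0.0029
latch [ 0.4156 -0.2141  0.0109] 0.0028
tray [ 0.4024 -0.3929  0.0261] 0.001
[277.68707842  36.14530036] [141.50108616 114.3591104 ] [321.75076922 312.06651798]
```

View pics/sc.png

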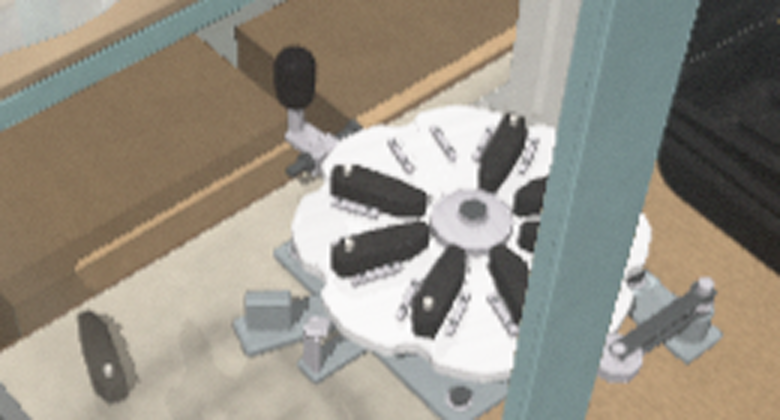

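View pics/si.png

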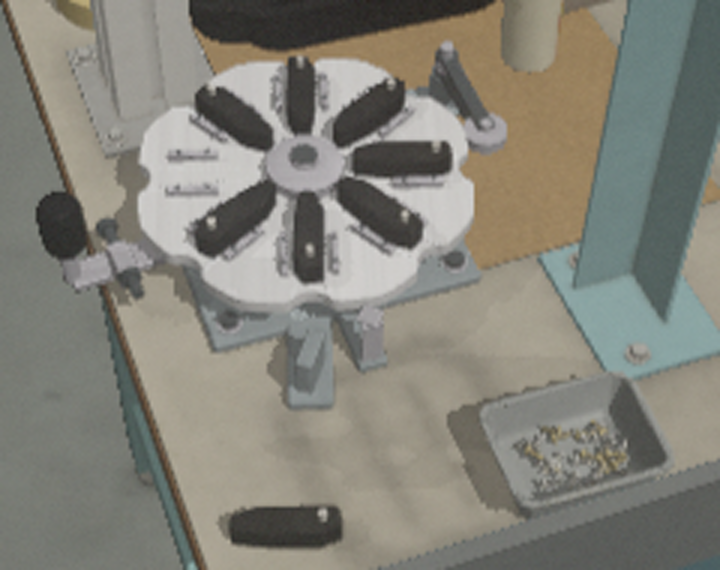

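```bash
python3 - <<'E'
from h import *
s,t=load('scene0'),load('side0')
S=lambda u,v:(230+u/3-1/3,110+v/3-1/3); D=lambda u,v:(220+u/3-1/3,85+v/3-1/3)
P={}
for n,a,b in [('hubtop',(472,210),(304,155)),('knob',(295,77),(62,226)),('pin',(108,370),(322,515)),('latchc',(104,357),(286,526)),('trayc',(255,546),(575,445)),
 ('nest',(421,149),(192,172)),('tongue',(317,325),(369,318)),('postTop',(268,298),(314,338)),('detroller',(622,357),(488,132))]:
    x,e=tri((s,S(*a)),(t,D(*b)));P[n]=x;print(n,x.round(4),round(e,4))
h=P['hubtop']
for n in('knob','nest','tongue','postTop','detroller'):
    d=P[n]-h;print(n,np.hypot(*d[:2]).round(4),np.degrees(np.arctan2(d[1],d[0])).round(1))
print('latch ends side', onz(t,D(231,525),.012),onz(t,D(341,525),.012)); print('scene',onz(s,S(88,314),.012),onz(s,S(118,396),.012))
print('nest',onz(t,D(192,172),.055),onz(s,S(421,149),.055))
print('column base',onz(t,D(150,140),0),onz(t,D(90,60),0),onz(t,D(190,110),0))
print('tray corners',[onz(t,D(*c),.034).round(3) for c in[(482,405),(612,376),(668,455),(530,508)]])
E
```

```text
hubtop [ 0.6499 -0.3079  0.07  ] 0.0004
knob [ 0.6379 -0.1388  0.0763] 0.0009
pin [ 0.4076 -0.2335  0.0251] 0.0006
latchc [ 0.4159 -0.2134  0.0108] 0.0007
trayc [ 0.4006 -0.3938  0.0293] 0.0018
nest [ 0.6727 -0.2353  0.0569] 0.0001
tongue [ 0.5201 -0.3053  0.0497] 0.0014
postTop [ 0.5128 -0.2673  0.0504] 0.0016
detroller [ 0.6484 -0.443   0.0488] 0.0018
knob 0.1695 94.0
nest 0.0761 72.6
tongue 0.1298 178.8
postTop 0.143 163.5
detroller 0.1351 -90.6
latch ends side [ 0.42626828 -0.18250531  0.012     ] [ 0.40388658 -0.24457003  0.012     ]
scene [ 0.42791092 -0.17696514  0.012     ] [ 0.40582221 -0.24540698  0.012     ]
nest [ 0.67426452 -0.23570105  0.055     ] [ 0.67423416 -0.23387727  0.055     ]
column base [ 0.76885784 -0.22724228  0.        ] [ 0.86989257 -0.20703002  0.        ] [ 7.89276849e-01 -2.64415441e-01  1.11022302e-16]
tray corners [array([ 0.442, -0.351,  0.034]), array([ 0.435, -0.436,  0.034]), array([ 0.371, -0.441,  0.034]), array([ 0.365, -0.348,  0.034])]
```

```bash
cat >> h.py <<'E'
R0=R.from_rotvec([-np.pi/np.sqrt(2),-np.pi/np.sqrt(2),0])
def ori(phi): return (R.from_euler('z',phi)*R0).as_rotvec()   # tool y at world angle phi, tool x at phi+90deg
def shot(m,n):
    p,r=m.get_position(),m.get_ee_rot();d=m.camera('wrist');d['p'],d['r']=p,r
    pickle.dump(d,open(n+'.pkl','wb'));cv2.imwrite(f'pics/{n}.png',d['image'][:,:,::-1]);return d
E
python3 - <<'E'
from h import *
from rig import manip as m
m.move_to([.63,-.31,.36],ori(0)); m.hold(.2)
d=shot(m,'w1'); print(d['p'],d['r'],m.get_time(),m.get_contact_force())
for X in([.65,-.308,.067],[.638,-.139,.071],[.52,-.305,.046]):print(proj(d,X))
t=load('side0');D=lambda u,v:(220+u/3-1/3,85+v/3-1/3)
print('upright',[onz(t,D(*c),0).round(3) for c in[(540,258),(605,372),(720,350)]])
E
```

```text
[ 0.63034307 -0.30857848  0.35954735] [-2.21887057e+00 -2.22288116e+00  2.28730800e-04] 1.6417 [-0.17939674 -0.38837164 -0.14319158]
[334.92216066 161.65786916]
[327.62953844  27.98350752]
[248.09320465 156.94563112]
upright [array([ 0.564, -0.451,  0.   ]), array([ 0.46 , -0.449,  0.   ]), array([ 0.451, -0.528,  0.   ])]
```

View pics/w1.png

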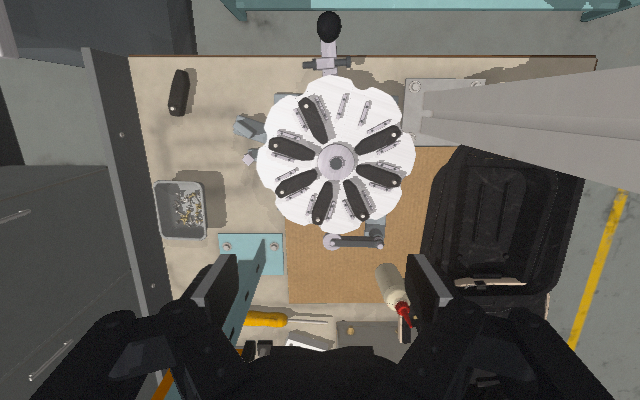

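The wrist view shows hub (337,163), the empty nest at about (355,107), tongue (249,159), post (248,125) and knob (329,25). The nest appears about 17° off a 45° multiple. I'll rectify a top-down view to check this.

```bash
python3 - <<'E'
from h import *
d=load('w1');c=np.array([.650,-.308])
def rect(z,half=.19,n=570):
    W=[[-half,-half],[half,-half],[half,half],[-half,half]]
    src=np.float32([proj(d,[c[0]+a,c[1]+b,z]) for a,b in W])
    dst=np.float32([[n*(a+half)/(2*half),n*(half-b)/(2*half)] for a,b in W])
    return cv2.warpPerspective(d['image'][:,:,::-1].copy(),cv2.getPerspectiveTransform(src,dst),(n,n),flags=cv2.INTER_CUBIC)
im=rect(.048)
cv2.drawMarker(im,(285,285),(0,0,255),0,10)
for k in range(8):
    a=k*np.pi/4; cv2.line(im,(int(285+150*np.cos(a)),int(285-150*np.sin(a))),(int(285+185*np.cos(a)),int(285-185*np.sin(a))),(0,0,255),1)
cv2.imwrite('pics/rect.png',im)
g=rect(.048).min(2)
pol=cv2.warpPolar(g,(285,360),(285,285),285,cv2.WARP_POLAR_LINEAR)
# row k: angle cw in image => world angle -k
print([(-k%360,int((pol[k,100:220]>185).nonzero()[0].max(initial=0))+100) for k in range(0,360,5)])
E
```

```text
[(0, 180), (355, 178), (350, 176), (345, 100), (340, 150), (335, 173), (330, 179), (325, 181), (320, 183), (315, 181), (310, 180), (305, 177), (300, 100), (295, 100), (290, 176), (285, 179), (280, 182), (275, 183), (270, 211), (265, 213), (260, 174), (255, 155), (250, 165), (245, 177), (240, 179), (235, 181), (230, 181), (225, 180), (220, 176), (215, 170), (210, 100), (205, 163), (200, 175), (195, 177), (190, 178), (185, 179), (180, 208), (175, 173), (170, 166), (165, 156), (160, 160), (155, 171), (150, 173), (145, 175), (140, 178), (135, 174), (130, 171), (125, 167), (120, 156), (115, 157), (110, 169), (105, 172), (100, 208), (95, 219), (90, 185), (85, 173), (80, 170), (75, 157), (70, 156), (65, 168), (60, 172), (55, 175), (50, 178), (45, 177), (40, 175), (35, 173), (30, 100), (25, 100), (20, 171), (15, 175), (10, 178), (5, 181)]
```

View pics/rect.png

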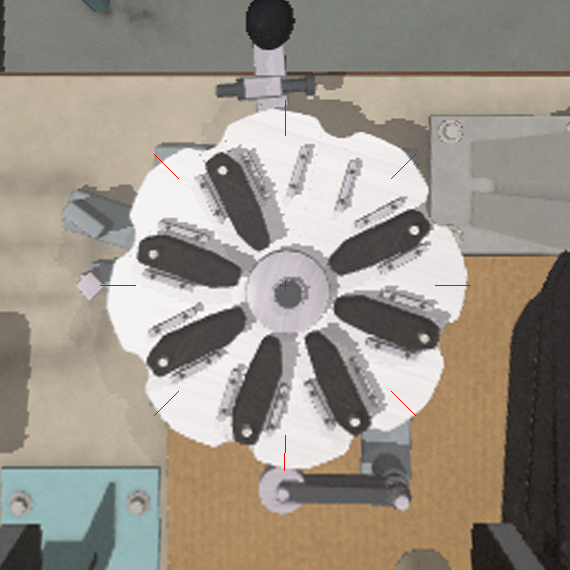

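The rectified view confirms everything is consistent with indexer yaw of about -1°, but the dial stands near -1.85 with the roller riding on a crest. I'll do one stroke and look again.

```bash
cat > stroke.py <<'E'
from h import *
from rig import manip as m
C=np.array([.651,-.3085]);TH0=np.radians(94.3);Z=.082
def kp(a,dz=0):
    th=TH0+a;return [C[0]+.17*np.cos(th),C[1]+.17*np.sin(th),Z+dz],ori(th-np.pi/2)
def tang(a): th=TH0+a;return np.array([-np.sin(th),np.cos(th),0])
def f(a): return -m.get_contact_force()@tang(a)
def approach():
    m.command_gripper(.06,20);m.move_to(*kp(0,.10));m.servo_line(*kp(0),rate=.12)
    m.command_gripper(.034,20)
def stroke():
    log=[];a=0;base=f(0)
    while a<.66:
        a+=.11;m.servo_line(*kp(a),rate=.12);log.append((round(a,3),round(f(a)-base,1)))
    n=0
    while a<1.03:
        a+=.006;m.servo_line(*kp(a),rate=.03);v=f(a)-base;log.append((round(a,3),round(v,1)))
        if v>16: n=1;break
    if n: m.hold(.1);log.append(('hold',round(f(a)-base,1)))
    print(log,'t',m.get_time())
    if not n: print('NO STOP FELT')
    while a>.01:
        a=max(a-.14,0);m.servo_line(*kp(a),rate=.15)
    m.hold(.2);print('home f',round(f(0)-base,1),m.get_contact_force().round(1),m.get_time())
E
python3 - <<'E'
from stroke import *
assert all(m.solve_ik(*kp(a)) is not None for a in np.linspace(0,1.03,8))
approach();print(m.get_width(),m.get_position(),m.get_contact_force().round(1),m.get_time())
stroke()
m.command_gripper(.06);m.servo_line(*kp(0,.10),rate=.2);m.move_to([.63,-.31,.36],ori(0));m.hold(.2);shot(m,'w2');print(m.get_time())
d=load('w2')
n=500;h=.18;W=[[-h,-h],[h,-h],[h,h],[-h,h]]
src=np.float32([proj(d,[C[0]+a,C[1]+b,.048]) for a,b in W]);dst=np.float32([[n*(a+h)/(2*h),n*(h-b)/(2*h)] for a,b in W])
cv2.imwrite('pics/rect2.png',cv2.warpPerspective(d['image'][:,:,::-1].copy(),cv2.getPerspectiveTransform(src,dst),(n,n),flags=cv2.INTER_CUBIC))
E
```

```text
0.03369423419663644 [ 0.6384158  -0.13901752  0.08243154] [ 0.7  0.5 -0.2] 4.3417
[(0.11, np.float64(2.4)), (0.22, np.float64(3.6)), (0.33, np.float64(3.7)), (0.44, np.float64(2.8)), (0.55, np.float64(3.8)), (0.66, np.float64(4.1)), (0.666, np.float64(3.5)), (0.672, np.float64(3.4)), (0.678, np.float64(3.9)), (0.684, np.float64(4.0)), (0.69, np.float64(3.8)), (0.696, np.float64(3.6)), (0.702, np.float64(3.4)), (0.708, np.float64(3.7)), (0.714, np.float64(3.6)), (0.72, np.float64(3.6)), (0.726, np.float64(3.4)), (0.732, np.float64(3.9)), (0.738, np.float64(3.7)), (0.744, np.float64(3.6)), (0.75, np.float64(3.6)), (0.756, np.float64(3.6)), (0.762, np.float64(4.5)), (0.768, np.float64(4.2)), (0.774, np.float64(3.8)), (0.78, np.float64(4.0)), (0.786, np.float64(4.1)), (0.792, np.float64(4.2)), (0.798, np.float64(3.5)), (0.804, np.float64(3.2)), (0.81, np.float64(3.9)), (0.816, np.float64(4.0)), (0.822, np.float64(3.3)), (0.828, np.float64(3.3)), (0.834, np.float64(3.9)), (0.84, np.float64(4.1)), (0.846, np.float64(3.8)), (0.852, np.float64(3.5)), (0.858, np.float64(3.4)), (0.864, np.float64(3.6)), (0.87, np.float64(4.0)), (0.876, np.float64(4.3)), (0.882, np.float64(7.7)), (0.888, np.float64(13.0)), (0.894, np.float64(19.3)), ('hold', np.float64(18.4))] t 16.0417
home f -0.4 [0.3 1.2 0.7] 18.3417
20.5917
```

View pics/rect2.png

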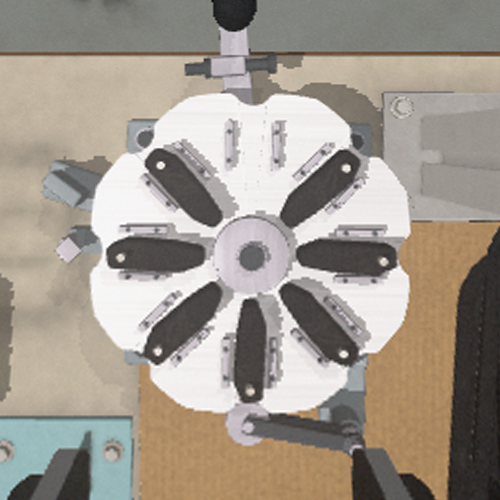

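Stop felt at about 0.885. The dial is now indexed at about -1.571, with the empty nest pointing to +y and the roller in its notch. Two more strokes are needed, checking the nests' brightness after each.

```bash
sed -i 's/a<.66/a<.80/; s/a+=.11;/a+=.135;/' stroke.py
cat >> stroke.py <<'E'
def nests():
    for n in('scene','side'):
        d=m.camera(n);o=[]
        for k in range(8):
            th=np.radians(-1+45*k);u,v=proj(d,[C[0]+.066*np.cos(th),C[1]+.066*np.sin(th),.058]).astype(int)
            o.append((45*k,int(d['image'][v-1:v+2,u-1:u+2].mean())))
        print(n,o)
E
python3 - <<'E'
from stroke import *
nests();approach();stroke();nests();print(m.get_time())
E
```

```text
scene [(0, 64), (45, 66), (90, 244), (135, 68), (180, 72), (225, 72), (270, 142), (315, 133)]
side [(0, 59), (45, 63), (90, 196), (135, 67), (180, 68), (225, 61), (270, 60), (315, 60)]
[(0.135, np.float64(4.5)), (0.27, np.float64(4.6)), (0.405, np.float64(5.1)), (0.54, np.float64(5.4)), (0.675, np.float64(4.8)), (0.81, np.float64(5.4)), (0.816, np.float64(5.6)), (0.822, np.float64(5.6)), (0.828, np.float64(5.3)), (0.834, np.float64(5.9)), (0.84, np.float64(6.5)), (0.846, np.float64(5.4)), (0.852, np.float64(5.7)), (0.858, np.float64(6.0)), (0.864, np.float64(5.1)), (0.87, np.float64(5.4)), (0.876, np.float64(5.5)), (0.882, np.float64(9.6)), (0.888, np.float64(15.1)), (0.894, np.float64(20.7)), ('hold', np.float64(19.9))] t 28.8833
home f 0.8 [0.4 0.1 0.4] 31.1833
scene [(0, 66), (45, 66), (90, 65), (135, 237), (180, 69), (225, 71), (270, 142), (315, 133)]
side [(0, 61), (45, 58), (90, 63), (135, 192), (180, 68), (225, 61), (270, 63), (315, 60)]
31.2833
```

```bash
python3 - <<'E'
from stroke import *
stroke();nests();print(m.get_time())
m.command_gripper(.06);m.servo_line(*kp(0,.10),rate=.25)
ph=np.radians(-19);tx=np.array([-np.sin(ph),np.cos(ph)])
L=np.array([.416,-.212])
m.move_to([*(L-.03*tx),.24],ori(ph));m.hold(.15);d=shot(m,'l1');print(m.get_time(),proj(d,[*L,.018]))
im=d['image']
u,v=proj(d,[*L,.018]).astype(int);print(u,v)
x0,y0=max(u-100,0),max(v-75,0)
cv2.imwrite('pics/l1c.png',cv2.resize(im[y0:y0+150,x0:x0+200,::-1],None,fx=3,fy=3,interpolation=cv2.INTER_CUBIC));print(x0,y0)
E
```

```text
[(0.135, np.float64(5.8)), (0.27, np.float64(5.4)), (0.405, np.float64(5.5)), (0.54, np.float64(5.5)), (0.675, np.float64(5.9)), (0.81, np.float64(6.9)), (0.816, np.float64(6.9)), (0.822, np.float64(6.7)), (0.828, np.float64(6.0)), (0.834, np.float64(5.4)), (0.84, np.float64(6.0)), (0.846, np.float64(5.2)), (0.852, np.float64(6.7)), (0.858, np.float64(5.9)), (0.864, np.float64(5.8)), (0.87, np.float64(6.7)), (0.876, np.float64(5.8)), (0.882, np.float64(9.9)), (0.888, np.float64(16.0)), ('hold', np.float64(15.2))] t 36.6833
home f 1.2 [ 0.1 -1.  -0.2] 38.9833
scene [(0, 63), (45, 65), (90, 63), (135, 65), (180, 241), (225, 71), (270, 142), (315, 134)]
side [(0, 60), (45, 60), (90, 63), (135, 65), (180, 192), (225, 63), (270, 62), (315, 63)]
39.0833
41.225 [319.99705169 148.68248769]
319 148
219 73
```

View pics/l1c.png

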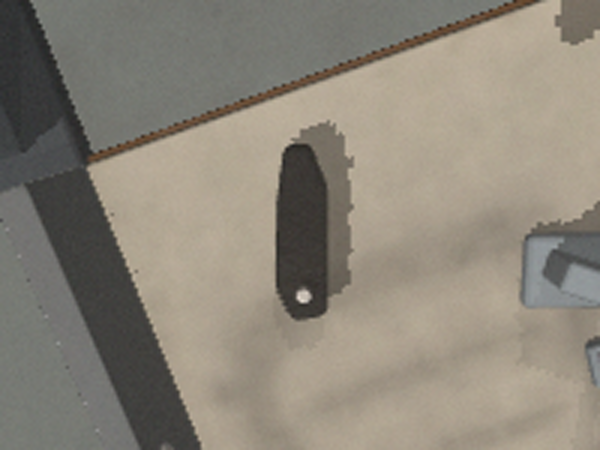

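Latch in the crop: ends at (297,144) and (310,319), centre (302,231), pin (304,296). Its axis is aligned with the tool. Triangulate, then grasp.

```bash
python3 - <<'E'
from stroke import *
d,s,t=load('l1'),load('scene0'),load('side0')
q=lambda u,v:(219+u/3-1/3,73+v/3-1/3)
p,e=tri((d,q(304,296)),(s,(266,233.3)),(t,(327.3,256.7)));print('pin',p,e)
c=onz(d,q(302,230),.016);c2,e=tri((d,q(302,231)),(s,(264.7,229)),(t,(315.3,260.3)));print('centre',c,c2,e)
a,b=onz(d,q(297,144),.016),onz(d,q(305,319),.010);print('len',np.linalg.norm((a-b)[:2]))
assert abs(p[2]-.024)<.006 and np.linalg.norm(c[:2]-c2[:2])<.006
ph=np.radians(-19);o=ori(ph)
m.command_gripper(.055,30)
m.servo_line([c[0],c[1],.09],o,rate=.25);m.servo_line([c[0],c[1],.031],o,rate=.1)
print(m.get_contact_force().round(1))
m.command_gripper(0,30);print('w',m.get_width(),m.get_grip_force())
m.servo_line([c[0],c[1],.2],o,rate=.2);print('w',m.get_width(),m.get_grip_force())
np.save('c.npy',c)
X=[.65-.066-.11,-.307,.25]
for g in(-91,89):print(g,m.solve_ik(X,ori(np.radians(g))))
m.move_to(X,ori(np.radians(-91)));m.hold(.15);d=shot(m,'n1');print(d['p'],m.get_time())
n=540;h=.09;W=[[-h,-h],[h,-h],[h,h],[-h,h]];K=[.60,-.308]
src=np.float32([proj(d,[K[0]+a,K[1]+b,.055]) for a,b in W]);dst=np.float32([[n*(a+h)/(2*h),n*(h-b)/(2*h)] for a,b in W])
cv2.imwrite('pics/n1r.png',cv2.warpPerspective(d['image'][:,:,::-1].copy(),cv2.getPerspectiveTransform(src,dst),(n,n),flags=cv2.INTER_CUBIC))
E
```

```text
pin [ 0.40741418 -0.23491042  0.02505302] 0.0015467195946038796
centre [ 0.41490422 -0.21273894  0.016     ] [ 0.41527099 -0.2139868   0.01054096] 0.0014349318750227174
len 0.0705892970023423
[ 0.3  0.9 -0. ]
w 0.01918992131993975 29.44066113101144
w 0.018860505252751368 29.309574984927167
-91 [-5.95815495e-01  3.39273561e-01  1.76787057e+00 -4.44089210e-16
  1.03444852e+00  9.92434125e-01]
89 [-0.59581549  0.33927356  1.76787057  0.          1.03444852 -2.14915853]
[ 0.47363323 -0.30648317  0.24945897] 45.625
```

View pics/n1r.png

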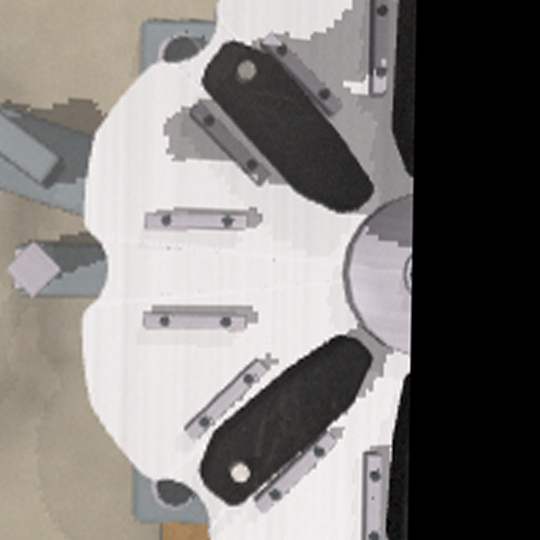

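The rectified nest image shows the rails at rows 212–229 and 312–329, columns 145–248. The inside gap is 27.7 mm and the rail length 34 mm, both as given. That puts the nest origin at (0.585, -0.308), along x. Placing now.

```bash
python3 - <<'E'
from stroke import *
o=ori(np.radians(-90.3));N=[.585,-.308]
m.servo_line([*N,.14],o,rate=.2);m.hold(.1);b=m.get_contact_force()
print('pos',m.get_position(),b.round(1))
m.servo_line([*N,.090],o,rate=.1)
z=.090
while z>.0795:
    z-=.0015;m.servo_line([*N,z],o,rate=.03);F=m.get_contact_force()-b
    if F[2]>6:break
print('z',z,m.get_position(),F.round(1),m.get_width(),m.get_time())
m.command_gripper(.034,20);m.hold(.1)
m.servo_line([*N,.13],o,rate=.1)
m.servo_line([.585-.11,-.307,.25],ori(np.radians(-91)),rate=.25);m.hold(.15);d=shot(m,'n2');print(m.get_time())
n=540;h=.09;W=[[-h,-h],[h,-h],[h,h],[-h,h]];K=[.60,-.308]
src=np.float32([proj(d,[K[0]+a,K[1]+c,.066]) for a,c in W]);dst=np.float32([[n*(a+h)/(2*h),n*(h-c)/(2*h)] for a,c in W])
im=cv2.warpPerspective(d['image'][:,:,::-1].copy(),cv2.getPerspectiveTransform(src,dst),(n,n),flags=cv2.INTER_CUBIC)
cv2.imwrite('pics/n2r.png',im)
k=(im.max(2)<75).astype(np.uint8);_,lab,st,ce=cv2.connectedComponentsWithStats(k)
for i in range(1,len(st)):
    if st[i,4]>1500:
        cnt=cv2.findContours((lab==i).astype(np.uint8),0,1)[0][0];(x,y),(w,hh),a=cv2.minAreaRect(cnt)
        print('blob world',round(K[0]-h+x/3000,4),round(K[1]+h-y/3000,4),'size mm',round(w/3,1),round(hh/3,1),'ang',round(a,1))
nests()
E
```

```text
pos [ 0.58478176 -0.30833354  0.14120065] [-0.   0.1 -1.1]
z 0.08099999999999999 [ 0.58510459 -0.30807591  0.08224134] [-2.7  1.8 10.4] 0.01884553277767641 48.8083
50.85
blob world 0.6627 -0.3078 size mm 179.7 54.0 ang 90.0
blob world 0.6045 -0.2625 size mm 67.8 23.9 ang 48.7
blob world 0.586 -0.3091 size mm 20.0 68.0 ang 89.2
blob world 0.6039 -0.3555 size mm 24.1 67.9 ang 49.4
scene [(0, 61), (45, 62), (90, 52), (135, 63), (180, 69), (225, 71), (270, 142), (315, 134)]
side [(0, 55), (45, 49), (90, 51), (135, 63), (180, 65), (225, 58), (270, 56), (315, 61)]
```

View pics/n2r.png

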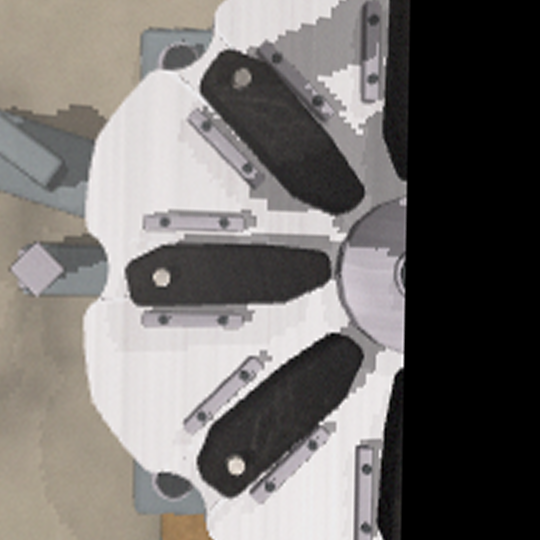

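The latch lies flat between the rails, with rows 243–305 against the rail midline at 270 and columns 127–330. It is about 1 mm off across and about 1 mm off along the nest. Handing in.

```bash
python3 - <<'E'
from rig import manip as m
print(m.get_contact_force().round(1),m.get_time());print(m.sign_off())
E
```

```text
[ 0.4 -0.   0.7] 50.95
the job is handed in; nothing more can be done
None
```

The job is handed in at 51 s: three lever strokes, each felt against the stop and let home, put the empty nest at the loading mark, and the latch lies between its rails, about 1 mm off centre by camera; the robot did not go near the screw tray, and no verdict was returned.

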